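Set the swinging rule on a drawing board and clamp it

TASK

On the drawing board, push the swinging rule round with a fingertip (the orange post is there to push on) until it points straight at the red magnet. Then push the yellow-knobbed clamp lever round to its closed stop, so that the rule stays set on the red magnet. Only push, gently: do not pinch anything, and do not shift or lift the other things lying on the board and the desk.

Things in the scene. Friction and masses are not known exactly. Their poses are not given: they have to be found in the camera images.
- board: Green drawing board lying fixed on the desk, 325 x 440 x 10 mm, top face 10 mm above the desk. Origin on the desk level directly under the common pivot of rule and clamp lever; the board reaches from x = -100 to +225 mm and y = -220 to +220 mm of its own frame; z up. Its x is the direction in which the rule points at joint value 0. White ticks every 10 degrees.
- rule (a joint): Angle (rad) of the aluminium swinging rule about the vertical pivot, counter-clockwise from above positive, 0 along the board's x; travel -1.0 to 1.0. It turns with light friction (about 1.5 N at the post) and stays where it is left. A flat bar 20 mm wide, its top 20 mm above the desk, with a pointed end 130 mm from the pivot; it passes freely over the board.
- rule_tip (a point): The point of the rule: 130 mm from the pivot, 17 mm above the desk, on the rule's centre line. x points along the rule outwards from the pivot, y to its left, z up.
- rule_post (a point): Middle of the top of the upright orange post on the rule, made to be pushed sideways: 12 mm diameter, 100 mm from the pivot on the centre line, standing from 20 to 54 mm above the desk. Same axes as rule_tip.
- clamp (a joint): Angle (rad) of the black clamp lever, which turns about the same pivot above the rule, independently of it: 0 open (the lever points 100 degrees counter-clockwise from the board's x, to the left), growing counter-clockwise from above to 1.4 at the closed stop (it points to the board's -x, the near edge). Closed is 1.25 or more. Light friction (about 2.5 N at the knob); it stays where it is left and does not spring back. Closing it does not move the rule or make it stiffer.
- clamp_knob (a point): Middle of the top of the upright yellow knob at the end of the clamp lever: 14 mm diameter, 60 mm from the pivot, standing from 34 to 70 mm above the desk; the 12 mm wide lever bar lies 34 to 42 mm above the desk. x points outwards from the pivot, z up. The pivot hub under and beside it is 28 mm in diameter, 46 mm high.
- red_magnet: Red round magnet, 24 mm diameter, 7 mm high, stuck fast on the board (it cannot be moved) 143 to 192 mm from the pivot, left or right of the rule; the mark to point at. Origin: centre of its underside, 10 mm above the desk.
- blue_magnet: Blue round magnet of the same size on the other side, also fast; not the mark.
- glass_cube: Clear glass cube, 40 mm, loose on the far left part of the board. Origin: centre of its underside. Leave alone.
- eraser: White eraser with a blue sleeve, 45 x 20 x 13 mm, loose on the far right part of the board. Origin: centre of its underside. Leave alone.
- pencil: Black mechanical pencil, about 130 mm long (x axis along it), 8 mm thick, loose on the right part of the board. Origin: middle of its underside. Leave alone.
- clip: Empty aluminium clip, about 50 x 50 x 18 mm, loose on the near left part of the board. Origin: centre of its underside. Leave alone.
- geometry_box: Red plastic geometry set box with a clear sliding lid, 85 x 200 x 25 mm, on the desk to the right. Origin: centre of its underside. Leave alone.
- mug: Blue mug, 80 mm wide, 90 mm high, on the desk to the left. Origin: centre of its underside. Leave alone.
- tape_dispenser: Black tape dispenser, 140 x 50 x 68 mm, on the desk to the left. Origin: centre of its underside. Leave alone.

How it is judged (in metres and radians):
On the way, in this order (a step that is already met when the one before it is completed fails the run):
1. the rule points at the red magnet and rests, with the clamp lever still open (y of red_magnet in the frame of rule_tip between -0.008 and 0.008 m and x of red_magnet in the frame of rule_tip above 0 m and velocity of joint rule between -0.05 and 0.05 rad/s and value of joint clamp below 0.9 rad), for 0.2 s.
2. the clamp lever is pushed to its closed stop (value of joint clamp above 1.25 rad), for 0.2 s.
At the end, for the whole second after the job is handed in: The rule is at rest with its centre line, ahead of its tip, passing within 8 mm of the red magnet's centre; the clamp lever rests at 1.25 rad or more (stop at 1.4) (y of red_magnet in the frame of rule_tip between -0.008 and 0.008 m and x of red_magnet in the frame of rule_tip above 0 m and velocity of joint rule between -0.05 and 0.05 rad/s and value of joint clamp above 1.25 rad and velocity of joint clamp between -0.05 and 0.05 rad/s); the robot touches nothing.
It fails at once if the rule is pushed or pinched with more than 18 N (contact force between the fingers and rule above 18 N).
It fails at once if the clamp lever is pushed or pinched with more than 25 N (contact force between the fingers and clamp above 25 N).
It fails at once if a loose thing on the board or desk is shifted or lifted by more than 10 mm (distance of any of glass_cube, eraser, pencil, clip, geometry_box, mug, tape_dispenser from where it was at the start of the episode above 0.01 m).
It also fails if it takes over 58 s, if anything falls off the work surface, if the arm or the gripper's body presses on something with over 40 N, if the wrist force passes 120 N, or if a joint passes its speed limit or range.

ROBOT

A 6-joint arm with a two-finger parallel gripper is mounted at the origin on the work surface. World frame = base frame: x ahead of the robot, y to its left, z up, the work surface at z = 0. Lengths are in mm, angles in rad, forces in N, time in s.
With the tool pointing down it reaches from about 350 to 975 mm from the base axis. Payload 7.1 kg.
Tool frame: the origin (TCP) lies between the finger pads; the fingertips stand 19 mm ahead of it and the grasp point (between the pads) is the TCP; y points along the fingers, z is the direction in which the jaws open and shut, and the axes are right-handed (so a half turn about y gives the same grasp; the last joint's range is limited). The gripper opens to 88 mm and grips with 3 to 60 N. Pads are 20 mm wide; open, the fingers measure 115 mm over their backs; the gripper's body (75 mm by 178 mm) begins 61 mm behind the grasp point.
Start: joints at [-1.283, 0.423, 1.63, -0, 1.089, -0.019], TCP at [188.774, -595.793, 221.075] pointing down, gripper open.
Joint ranges: [-3, 3], [-0.9, 2.11], [0.09, 2.58], [-1.31, 4.45], [0.11, 2.69], [-2.54, 2.54]. Speed limits (rad/s): [2.39, 2.39, 3.01, 3.14, 3.14, 3.14].

INTERFACE

Orientations are given as a rotation vector (axis times angle).
In Python, from workcell import ctrl gives the robot as it stands.
- The arm moves only by the tool servo_tool, never from a script. Its argument "moves" is text: rows parted by semicolons, each of 6 numbers parted by spaces: the shift along the world's x, y, z in m, then the turn, a rotation vector about the world's x, y, z in degrees. A call has 1 to 8 rows; each row is the pose to reach, as a shift and turn from the pose commanded when the call began; what a row does not reach only later rows make up. A row lasts 1/8 s, in which the tool goes at most 62.5 mm and 10.7 degrees, less where a joint would pass 70% of its speed; a pose out of reach is approached as far as the arm can. A call with a gripper value outside its range is refused whole. "hand" is the closure in counts, from 0 (fully open) to 255 (shut), set as the call begins (left out, the last holds). The fingers move at their own pace and stop on an object; the grip force is fixed at half the most. Time passes only in rows, so rows that repeat a pose let the fingers close. It gives the time, the measured TCP pose, the force and the opening at its end, in the units of the state.
- ctrl.get_obs(): the state, without advancing time (a new reading comes with each control period).
- ctrl.get_image(name): name is "scene" or "side" or "wrist"; returns a dict with "pixels" (400x640x3 uint8, red, green, blue), "depth" (400x640 float32, mm along the optical axis (not along the pixel's ray), 0 where there is no reading), "vertical_fov" (degrees; the focal length in pixels is half the picture's height over the tangent of half this angle, whatever the lens; pixels are square), "cx", "cy" (the principal point, pixels), "xyz" and "attitude" of the camera in the world; the wrist camera has in their place "T_tool_cam" (4x4, takes a point from camera to tool coordinates, whose origin is the TCP and whose axes are the tool frame's). Camera axes: x right, y up, looking along -z (the intrinsics and any distortion apply to the point x, -y, -z); pixel columns grow to the right and rows downward; lengths in mm; the calibration is good to about 2 mm. The wrist camera is an equidistant fisheye: a pixel r from the principal point sees the ray r / f radians off the axis. A picture is of the moment at which its call begins: read the wrist's pose just before it.
- ctrl.close_job(): hands the job in, once; it reports no verdict.
The state is a dict: "t": time; "qpos": joint angles; "qvel": joint speeds; "joint_torque": joint torques, N m; "ee_pos": TCP position; "orientation": TCP orientation; "ft_force": force on the tool from outside, world axes, zero at the start; "moment": the same for the moment, N m; "width": finger opening in mm.
Only numpy, scipy, OpenCV 4.12 (cv2) and the standard library are available. Lean on these libraries where they do the work, as an engineer would, in place of code of your own. Each camera call takes 0.05 s, during which the arm holds its last target.

## Working session

There is one attempt and no reset: what is moved stays moved. The work goes in short steps, Python scripts to look and compute and a tool call to move; the robot and the scene stay as the last step left them, time stands still between calls to the robot, and variables do not carry over. Pictures are saved under pics/ and viewed, and the job is handed in when it is done.

Besides the shell and the picture viewer there is one more tool, called as name(argument=value, ...) on one line, values as JSON. servo_tool: Moves the arm, as the interface text tells. Its arguments: {"type":"object","properties":{"moves":{"type":"string"},"hand":{"type":"number"}},"required":["moves"]}

```bash
mkdir -p pics; ls; python3 - <<'E'
from workcell import ctrl
import cv2,numpy as np,pickle
o=ctrl.get_obs(); print({k:np.round(v,3) for k,v in o.items()})
for n in ["scene","side"]:
    im=ctrl.get_image(n); pickle.dump(im,open(n+".pkl","wb"))
    cv2.imwrite(f"pics/{n}0.png",im["pixels"][:,:,::-1])
    print(n,{k:v for k,v in im.items() if k not in("pixels","depth")})
E
```

```text
pics
{'t': np.float64(0.0), 'qpos': array([-1.283,  0.424,  1.631, -0.   ,  1.089, -0.019]), 'qvel': array([-0.   , -0.   , -0.001,  0.   ,  0.002, -0.001]), 'joint_torque': array([-0.0000e+00, -5.4464e+01, -2.7367e+01,  6.4000e-02,  2.3000e-02,
       -0.0000e+00]), 'ee_pos': array([ 188.612, -595.302,  220.335]), 'orientation': array([-0.318,  2.058, -2.055]), 'ft_force': array([-0.901,  0.061, -0.974]), 'moment': array([-0.049, -0.036, -0.021]), 'width': np.float64(87.703)}
scene {'vertical_fov': 55.32145910368173, 'cx': 317.95362516021953, 'cy': 196.501693018339, 'xyz': array([1197.34068048, -619.12682422,  787.72623767]), 'attitude': array([0.86484296, 0.35848437, 0.73607144])}
side {'vertical_fov': 47.501031826170994, 'cx': 318.6955895131446, 'cy': 198.06196356990765, 'xyz': array([ 508.55829496, 1117.88240673,  960.54363605]), 'attitude': array([ 0.02957   , -1.32450986, -2.77470759])}
```

View pics/scene0.png

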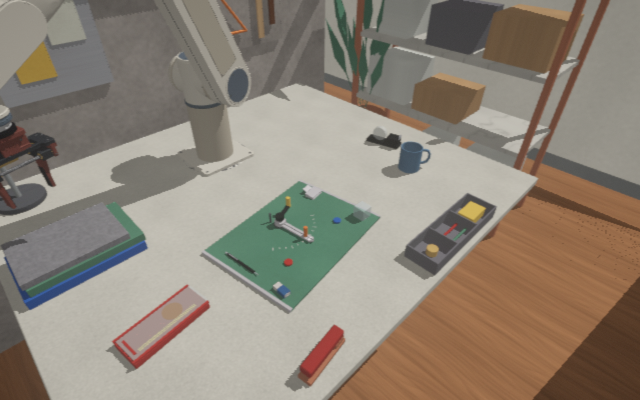

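View pics/side0.png

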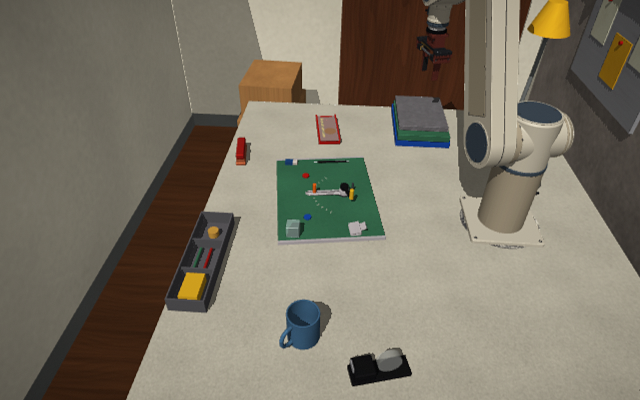

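The scene picture shows the red magnet at (288,262), orange post at (306,230), knob at (288,201) and blue magnet at (337,220). The side picture agrees, with red at (306,176), post at (315,188) and knob at (352,194). Next I measure them.

```bash
cat > h.py <<'E'
import cv2,numpy as np
from scipy.spatial.transform import Rotation as R
def cam(im):
    f=200/np.tan(np.radians(im["vertical_fov"]/2))
    return f,R.from_rotvec(im["attitude"]).as_matrix(),np.array(im["xyz"])
def onplane(im,u,v,z):
    f,M,c=cam(im); d=M@np.array([(u-im["cx"])/f,-(v-im["cy"])/f,-1]); 
    return c+d*(z-c[2])/d[2]
def proj(im,p):
    f,M,c=cam(im); q=M.T@(np.array(p)-c); return im["cx"]+f*q[0]/-q[2], im["cy"]-f*q[1]/-q[2]
def depthpt(im,u,v):
    f,M,c=cam(im); Z=im["depth"][int(v),int(u)]; return c+M@(np.array([(u-im["cx"])/f,-(v-im["cy"])/f,-1])*Z)
def blobs(im,roi,lo,hi):
    x0,y0,x1,y1=roi
    hsv=cv2.cvtColor(im["pixels"][y0:y1,x0:x1],cv2.COLOR_RGB2HSV)
    m=cv2.inRange(hsv,np.array(lo),np.array(hi))
    n,l,s,c=cv2.connectedComponentsWithStats(m)
    return [(s[i,4],c[i]+[x0,y0],(s[i,:4]+[x0,y0,0,0]).tolist()) for i in range(1,n) if s[i,4]>4]
E
python3 - <<'E'
import pickle
from h import *
for n,roi in (("scene",(200,180,385,305)),("side",(270,150,390,245))):
    im=pickle.load(open(n+".pkl","rb")); print(n)
    for name,lo,hi,z in (("red",(0,150,80),(4,255,255),17),("red2",(174,120,80),(180,255,255),17),("orange",(6,150,80),(17,255,255),37),("yellow",(18,130,80),(32,255,255),54),("blue",(100,120,60),(125,255,255),17)):
        for a,c,b in blobs(im,roi,lo,hi): print(name,a,c.round(1),b,onplane(im,*c,z).round(1),depthpt(im,*c).round(1))
    x0,y0,x1,y1=roi
    cv2.imwrite(f"pics/{n}_crop.png",cv2.resize(im["pixels"][y0:y1,x0:x1,::-1],None,fx=4.2,fy=4.2,interpolation=cv2.INTER_CUBIC))
E
```

```text
scene
red 36 [288.1 261.6] [285, 259, 7, 6] [ 637.3 -176.4   17. ] [ 635.1 -174.7   14. ]
red 8 [205.8 303.2] [204, 302, 4, 3] [ 599.5 -407.9   17. ] [ 606.4 -410.3   25.9]
orange 17 [305.2 230.1] [304, 227, 3, 9] [594.4 -72.4  37. ] [601.1 -78.5  45.3]
yellow 24 [288.  201.1] [287, 197, 3, 9] [474.3 -32.8  54. ] [479.8 -37.2  59.5]
blue 35 [336.6 219.7] [333, 217, 8, 6] [611.4  42.7  17. ] [609.2  45.3  14.1]
blue 50 [283.2 289.7] [279, 286, 10, 9] [ 699.9 -247.5   17. ] [ 703.4 -250.2   22.4]
side
red 25 [305.4 175.1] [303, 173, 6, 5] [ 633.  -170.2   17. ] [ 633.  -170.8   16.6]
orange 30 [314.  187.5] [313, 183, 3, 10] [595.6 -75.6  37. ] [595.3 -71.6  40.1]
yellow 50 [351.1 193.7] [349, 188, 5, 12] [472.9 -31.3  54. ] [473.  -29.   55.8]
blue 40 [288.  161.6] [285, 159, 8, 6] [ 703.9 -247.8   17. ] [ 703.  -241.3   21.5]
blue 38 [307.  216.5] [304, 214, 7, 6] [608.  49.  17.] [608.5  43.8  12.4]
```

```bash
ls pics
```

```text
scene0.png
scene_crop.png
side0.png
side_crop.png
```

View pics/scene_crop.png

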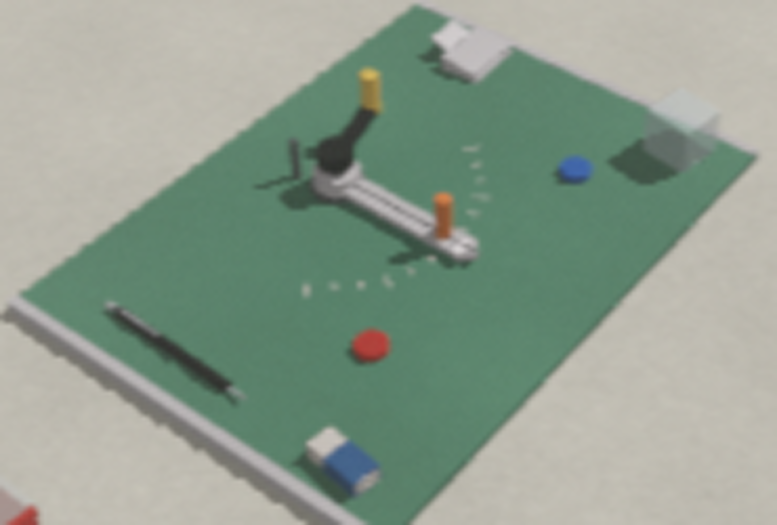

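View pics/side_crop.png

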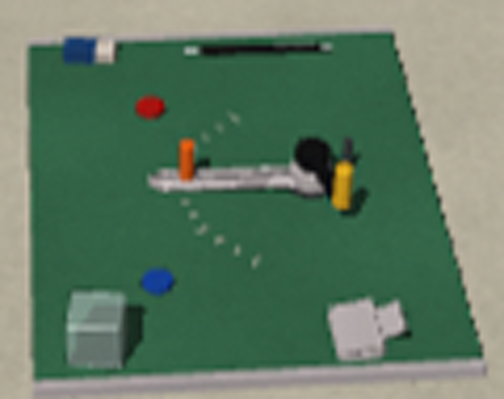

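servo_tool(moves="0 0 0.05 0 0 0;0.02 0.03 0.10 0 0 0;0.05 0.07 0.13 0 0 0;0.08 0.11 0.15 0 0 0;0.11 0.15 0.16 0 0 0;0.14 0.19 0.16 0 0 0;0.17 0.23 0.16 0 0 0;0.20 0.27 0.16 0 0 0", hand=255)

```text
t: 1.1
ee_pos: [389.3, -324.3, 380.9]
orientation: [-0.318, 2.057, -2.056]
ft_force: [0.2, 0.3, 0.4]
width: 11.1
```

servo_tool(moves="0.03 0.04 0 0 0 0;0.06 0.08 0 0 0 0;0.09 0.12 0 0 0 0;0.11 0.15 0 0 0 0;0.13 0.18 0 0 0 0;0.145 0.20 0 0 0 0;0.15 0.21 0 0 0 0;0.15 0.21 0 0 0 0")

```text
t: 2.1
ee_pos: [538.6, -115.6, 380.7]
orientation: [-0.32, 2.056, -2.056]
ft_force: [-1.0, 0.4, -0.2]
width: 0.2
```

```bash
cat >> h.py <<'E'
def wrist(name):
    from workcell import ctrl
    import pickle
    o=ctrl.get_obs(); im=ctrl.get_image("wrist")
    T=np.eye(4); T[:3,:3]=R.from_rotvec(o["orientation"]).as_matrix(); T[:3,3]=o["ee_pos"]
    im["T"]=T@np.array(im["T_tool_cam"]); pickle.dump((o,im),open(name+".pkl","wb"))
    cv2.imwrite(f"pics/{name}.png",im["pixels"][:,:,::-1]); return o,im
def wray(im,u,v):
    f=200/np.tan(np.radians(im["vertical_fov"]/2))
    dx,dy=u-im["cx"],v-im["cy"]; r=np.hypot(dx,dy); th=r/f
    s=np.sin(th)/max(r,1e-9); return im["T"][:3,:3]@np.array([dx*s,-dy*s,-np.cos(th)])
def wplane(im,u,v,z):
    d=wray(im,u,v); c=im["T"][:3,3]; return c+d*(z-c[2])/d[2]
def wproj(im,p):
    f=200/np.tan(np.radians(im["vertical_fov"]/2))
    q=im["T"][:3,:3].T@(np.array(p)-im["T"][:3,3]); rr=np.hypot(q[0],q[1]); th=np.arctan2(rr,-q[2])
    return im["cx"]+f*th*q[0]/rr, im["cy"]-f*th*q[1]/rr
E
python3 - <<'E'
from h import *
o,im=wrist("w1")
print(o["t"],o["ee_pos"],o["ft_force"],o["width"]);print(R.from_rotvec(o["orientation"]).as_matrix().round(3));print(im["T_tool_cam"].round(3),im["vertical_fov"],im["cx"],im["cy"])
E
```

```text
2.1 [ 538.57799142 -115.56051098  380.74118597] [-1.04661753  0.40452889 -0.1555874 ] 0.24830912676421013
[[-0.953 -0.001  0.303]
 [-0.303 -0.    -0.953]
 [ 0.001 -1.    -0.   ]]
[[-0.00000e+00 -9.53000e-01 -3.04000e-01 -8.44440e+01]
 [-2.00000e-03  3.04000e-01 -9.53000e-01 -1.63567e+02]
 [ 1.00000e+00  0.00000e+00 -2.00000e-03  2.65000e-01]
 [ 0.00000e+00  0.00000e+00  0.00000e+00  1.00000e+00]] 65.70646984690485 314.7073686514312 201.25774538027161
```

View pics/w1.png

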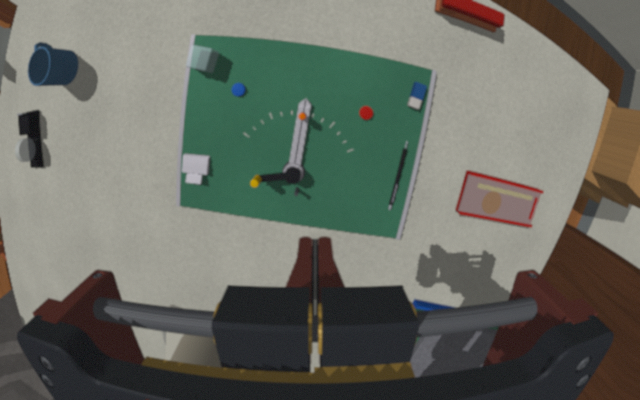

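The wrist view shows the whole board. The hub is at (293,174), rule tip (306,99), post top (303,116), red magnet (366,113), knob (255,182) and pencil (398,175). The lever points to the image's left, so it is open.

```bash
python3 - <<'E'
import pickle
from h import *
o,im=pickle.load(open("w1.pkl","rb"))
roi=(180,30,440,240)
P={}
for name,lo,hi,z in (("red",(0,150,80),(4,255,255),15),("orange",(6,150,80),(17,255,255),54),("yellow",(18,130,80),(32,255,255),70),("blue",(100,120,60),(125,255,255),15)):
    for a,c,b in blobs(im,roi,lo,hi): print(name,a,c.round(1),b,wplane(im,*c,z).round(1)); P.setdefault(name,wplane(im,*c,z))
for nm,u,v,z in (("hub",293,174,46),("tip",306,99,20),("cornTL",192,36,10),("TR",434,72,10),("BL",180,206,10),("BR",401,238,10)): print(nm,wplane(im,u,v,z).round(1))
x0,y0,x1,y1=230,60,430,210
cv2.imwrite("pics/w1c.png",cv2.resize(im["pixels"][y0:y1,x0:x1,::-1],None,fx=4,fy=4,interpolation=cv2.INTER_CUBIC))
E
```

```text
red 129 [365.9 112.7] [360, 107, 13, 13] [ 635.1 -177.4   15. ]
orange 32 [302.1 115.8] [299, 113, 7, 7] [597.5 -77.2  54. ]
yellow 91 [255.1 181. ] [250, 175, 11, 13] [478.2 -35.9  70. ]
blue 158 [238.1  89.3] [231, 83, 15, 14] [609.5  43.   15. ]
blue 187 [418.4  90.2] [411, 82, 15, 18] [ 705.5 -252.6   15. ]
hub [501.5 -90.8  46. ]
tip [625.2 -73.9  20. ]
cornTL [684.1 158.3  10. ]
TR [ 749.2 -271.3   10. ]
BL [367.8 103.8  10. ]
BR [ 435.6 -325.6   10. ]
```

View pics/w1c.png

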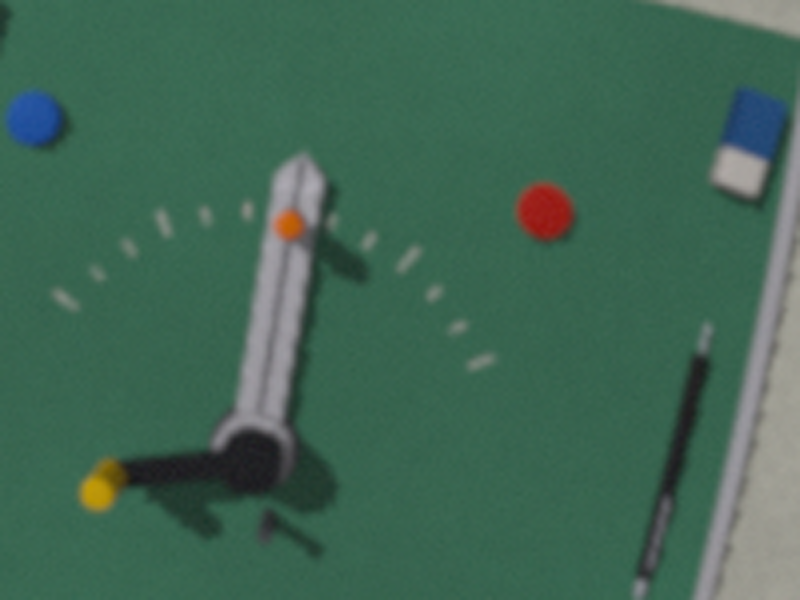

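Pivot is near (500.5,-92), the rule is at +8° world, the target bearing is about -32.4°, and the post has to go from (599,-78) to (585,-146). I'll come down on the left of the post.

servo_tool(moves="0.02 0.03 0 0 0 -8;0.05 0.06 0 0 0 -16;0.064 0.076 -0.04 0 0 -25;0.064 0.076 -0.09 0 0 -25;0.064 0.076 -0.14 0 0 -25;0.064 0.076 -0.19 0 0 -25;0.064 0.076 -0.23 0 0 -25;0.064 0.076 -0.23 0 0 -25")

```text
t: 3.15
ee_pos: [600.1, -40.7, 148.3]
orientation: [-0.134, -2.151, 2.151]
ft_force: [0.9, -0.1, 0.5]
width: 0.4
```

```bash
python3 - <<'E'
from h import *
o,im=wrist("w2")
print(o["t"],o["ee_pos"],o["ft_force"],o["width"]);print(R.from_rotvec(o["orientation"]).as_matrix().round(3))
for nm,p in (("tcp tip",o["ee_pos"]-[0,0,19]),("pivot",(500.5,-92,46)),("red",(635,-177.4,17))): print(nm,np.round(wproj(im,p)))
E
```

```text
3.15 [600.14200609 -40.67282409 148.30314269] [ 0.85124312 -0.13495684  0.47869638] 0.43560292162611014
[[-0.991 -0.007 -0.13 ]
 [ 0.13   0.    -0.991]
 [ 0.007 -1.     0.   ]]
tcp tip [314. 240.]
pivot [376. 285.]
red [444. 142.]
```

View pics/w2.png

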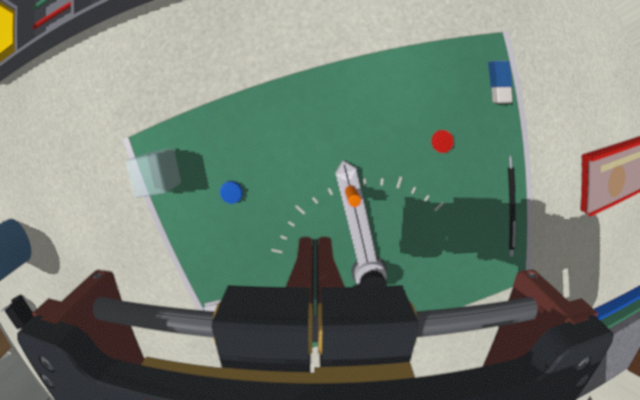

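The fingertip (314,240) is clear to the left of the post (353,197), and red sits at (443,141) as predicted. I go down next.

servo_tool(moves="0 0 -0.04 0 0 0;0 0 -0.08 0 0 0;0 0 -0.098 0 0 0;0 0 -0.098 0 0 0;0 -0.005 -0.098 0 0 0;0 -0.010 -0.098 0 0 0;0 -0.013 -0.098 0 0 0;0 -0.013 -0.098 0 0 0")

```text
t: 4.2
ee_pos: [603.0, -53.2, 53.5]
orientation: [-0.141, -2.154, 2.154]
ft_force: [-0.0, 0.4, 0.3]
width: 0.3
```

```bash
python3 - <<'E'
from h import *
o,im=wrist("w3")
print(o["t"],o["ee_pos"],o["ft_force"],o["width"])
E
```

```text
4.2 [602.97810949 -53.16651873  53.50210697] [-0.01912673  0.35313191  0.29705347] 0.28237183180525754
```

View pics/w3.png

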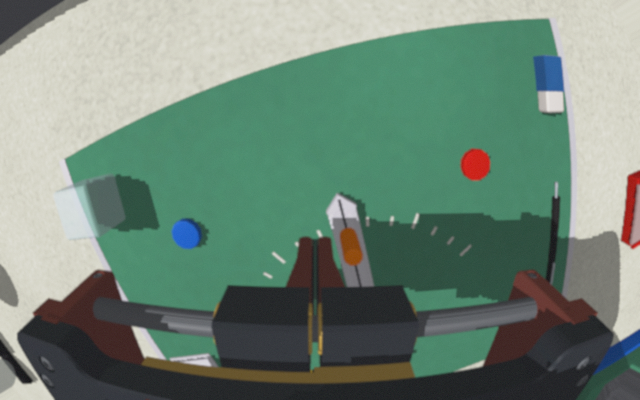

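The finger is just left of the post with its tip at about 34 mm. I push slowly along the chord.

servo_tool(moves="0 -0.005 0 0 0 0;0 -0.010 0 0 0 0;-0.001 -0.016 0 0 0 0;-0.002 -0.022 0 0 0 0;-0.003 -0.028 0 0 0 0;-0.004 -0.034 0 0 0 0;-0.006 -0.040 0 0 0 0;-0.007 -0.043 0 0 0 0")

```text
t: 5.25
ee_pos: [595.6, -96.2, 53.1]
orientation: [-0.14, -2.154, 2.154]
ft_force: [1.0, 0.3, -0.8]
width: 0.3
```

```bash
python3 - <<'E'
from h import *
o,im=wrist("w4")
print(o["t"],o["ee_pos"],o["ft_force"],o["width"])
E
```

```text
5.25 [595.59824049 -96.21832324  53.06799039] [ 1.04138365  0.28626115 -0.84077826] 0.29650174289236597
```

View pics/w4.png

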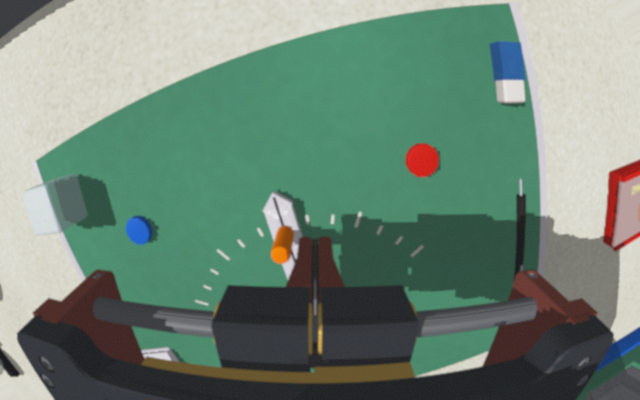

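The post is now to the left of the finger, so the finger slipped past it. I'll measure why before moving anything.

```bash
python3 - <<'E'
import pickle
from h import *
for n in ("w3","w4"):
    o,im=pickle.load(open(n+".pkl","rb"))
    print(n,o["ee_pos"],"cam",im["T"][:3,3].round(1))
    for a,c,b in blobs(im,(200,150,500,290),(4,150,60),(17,255,255)):
        print(a,c,b)
        bb=b
        print("top?",wplane(im,c[0],bb[1]+bb[3]-5,54).round(1),"base",wplane(im,c[0],bb[1]+4,20).round(1))
    for a,c,b in blobs(im,(300,100,600,290),(0,150,60),(4,255,255)): print("red",a,wplane(im,*c,15).round(1))
    print("tip proj",np.round(wproj(im,o["ee_pos"]-[0,0,19])))
    for dz in (0,-19): print(np.round([wproj(im,o["ee_pos"]+[dx,0,dz]) for dx in (-10,10)]))
    x0,y0,x1,y1=230,150,430,300
    cv2.imwrite(f"pics/{n}c.png",cv2.resize(im["pixels"][y0:y1,x0:x1,::-1],None,fx=4,fy=4,interpolation=cv2.INTER_CUBIC))
for n,roi in (("scene",(200,100,385,305)),("side",(270,100,390,245))):
    from workcell import ctrl
    im=ctrl.get_image(n); x0,y0,x1,y1=roi
    cv2.imwrite(f"pics/{n}_c2.png",cv2.resize(im["pixels"][y0:y1,x0:x1,::-1],None,fx=4,fy=4,interpolation=cv2.INTER_CUBIC)[:600])
E
```

```text
w3 [602.97810949 -53.16651873  53.50210697] cam [686.7 -64.2 217.1]
5 [461. 162.] [461, 160, 1, 5]
top? [ 649.  -144.5   54. ] base [ 638.2 -161.2   20. ]
9 [489. 164.] [489, 160, 1, 9]
top? [ 644.8 -164.1   54. ] base [ 636.1 -184.9   20. ]
5 [464.2 174. ] [463, 172, 4, 5]
top? [ 641.6 -146.6   54. ] base [ 629.3 -163.7   20. ]
554 [350.47833935 246.72743682] [341, 228, 21, 37]
top? [595.8 -74.2  54. ] base [599.  -78.2  20. ]
red 704 [ 635.9 -175.6   15. ]
tip proj [314. 240.]
[[316. 268.]
 [312. 238.]]
[[316. 254.]
 [312. 226.]]
w4 [595.59824049 -96.21832324  53.06799039] cam [ 679.4 -107.3  216.6]
5 [406. 157.] [406, 155, 1, 5]
top? [ 647.8 -153.6   54. ] base [ 638.4 -163.1   20. ]
8 [421.5 176. ] [418, 176, 8, 1]
top? [ 637.2 -162.2   54. ] base [ 622.8 -173.4   20. ]
568 [281.95422535 245.17605634] [271, 226, 22, 38]
top? [594.7 -76.8  54. ] base [599.4 -74.3  20. ]
red 846 [ 635.7 -176.2   15. ]
tip proj [314. 240.]
[[316. 268.]
 [312. 238.]]
[[316. 254.]
 [312. 226.]]
```

View pics/w4c.png

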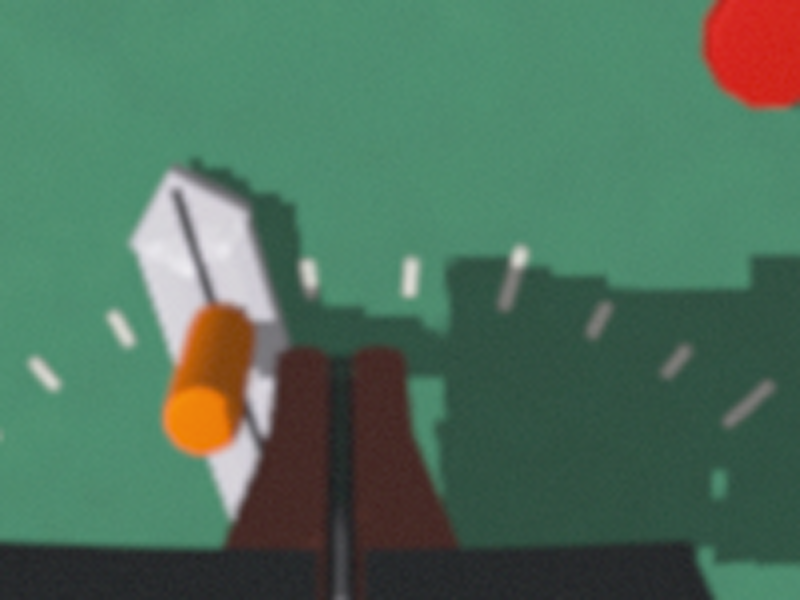

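View pics/side_c2.png

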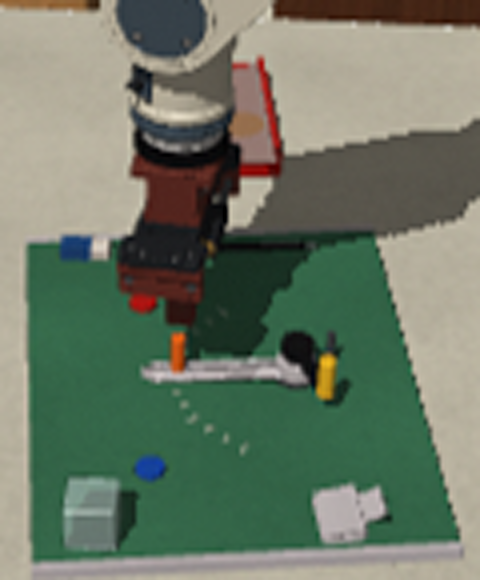

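View pics/scene_c2.png

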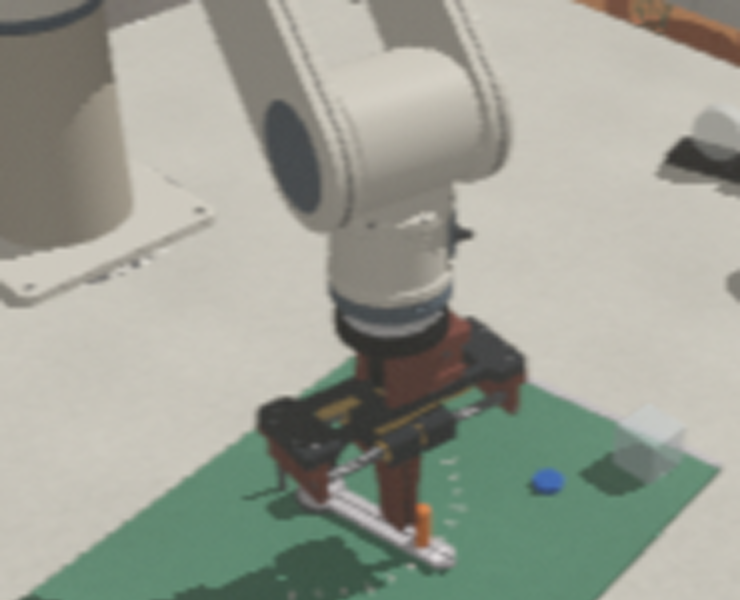

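```bash
python3 - <<'E'
import pickle
from h import *
o,im=pickle.load(open("w4.pkl","rb"))
def wdepth(u,v):
    Z=im["depth"][v,u]; d=wray(im,u,v); 
    fwd=-im["T"][:3,2]; return im["T"][:3,3]+d*Z/(d@fwd)
for u,v in ((305,238),(305,241),(305,245),(305,255),(305,265),(305,275),(325,241),(325,255),(281,255),(280,258),(283,232),(265,210),(350,180)): print(u,v,wdepth(u,v).round(1))
from workcell import ctrl
for n in ("side","scene"):
    im2=ctrl.get_image(n); pickle.dump(im2,open(n+"2.pkl","wb"))
    print(n,"tip proj",np.round(proj(im2,o["ee_pos"]-[0,0,19])),"tcp",np.round(proj(im2,o["ee_pos"])),"z45 post",np.round(proj(im2,(599.5,-77,54))))
im2=pickle.load(open("side2.pkl","rb"))
for v in range(168,184): print(v,[tuple(im2["pixels"][v,u]) for u in (313,315,317)],depthpt(im2,315,v).round(0))
E
```

```text
305 238 [607.8 -92.6  56.6]
305 241 [608.5 -92.9  62.2]
305 245 [607.6 -92.8  65.3]
305 255 [607.5 -93.2  77. ]
305 265 [608.1 -93.6  88.5]
305 275 [607.8 -93.8  97.2]
325 241 [ 606.9 -103.8   61.8]
325 255 [ 607.2 -103.3   78.8]
281 255 [597.1 -76.6  53.3]
280 258 [595.7 -75.8  54.4]
283 232 [603.  -76.8  32.3]
265 210 [615.5 -65.3  20.3]
350 180 [ 626.1 -125.2    9.9]
side tip proj [314. 184.] tcp [315. 180.] z45 post [313. 183.]
scene tip proj [299. 235.] tcp [299. 230.] z45 post [305. 227.]
168 [(np.uint8(77), np.uint8(35), np.uint8(28)), (np.uint8(63), np.uint8(33), np.uint8(29)), (np.uint8(63), np.uint8(32), np.uint8(30))] [588.  -6. 166.]
169 [(np.uint8(71), np.uint8(31), np.uint8(25)), (np.uint8(82), np.uint8(36), np.uint8(29)), (np.uint8(87), np.uint8(38), np.uint8(30))] [588.  -5. 162.]
170 [(np.uint8(66), np.uint8(29), np.uint8(24)), (np.uint8(58), np.uint8(25), np.uint8(20)), (np.uint8(66), np.uint8(32), np.uint8(27))] [588.  -5. 159.]
171 [(np.uint8(85), np.uint8(38), np.uint8(31)), (np.uint8(61), np.uint8(26), np.uint8(21)), (np.uint8(48), np.uint8(44), np.uint8(44))] [
[... 1173 characters left out ...]
p.uint8(16)), (np.uint8(44), np.uint8(19), np.uint8(15))] [593. -83.  67.]
180 [(np.uint8(44), np.uint8(25), np.uint8(20)), (np.uint8(44), np.uint8(16), np.uint8(14)), (np.uint8(43), np.uint8(15), np.uint8(13))] [593. -83.  63.]
181 [(np.uint8(46), np.uint8(72), np.uint8(52)), (np.uint8(48), np.uint8(68), np.uint8(50)), (np.uint8(39), np.uint8(32), np.uint8(25))] [593. -84.  58.]
182 [(np.uint8(51), np.uint8(100), np.uint8(71)), (np.uint8(51), np.uint8(100), np.uint8(70)), (np.uint8(26), np.uint8(46), np.uint8(33))] [ 597. -142.   10.]
183 [(np.uint8(151), np.uint8(92), np.uint8(47)), (np.uint8(168), np.uint8(93), np.uint8(45)), (np.uint8(20), np.uint8(45), np.uint8(34))] [ 597. -137.   10.]
```

Depth shows the closed fingertip ends at z ≈ 56 with the TCP at 53, so it is about 22 mm higher than the stated 19 mm ahead would put it. The finger passed just over the post and the rule did not move. I'll go back over the post with more clearance and come down about 26 mm lower on the left.

servo_tool(moves="0 0 0.02 0 0 0;0.002 0.015 0.025 0 0 0;0.006 0.04 0.025 0 0 0;0.007 0.05 0.02 0 0 0;0.007 0.05 0 0 0 0;0.007 0.05 -0.015 0 0 0;0.007 0.05 -0.025 0 0 0;0.007 0.05 -0.025 0 0 0")

```text
t: 6.5
ee_pos: [601.8, -46.2, 26.6]
orientation: [-0.138, -2.153, 2.153]
ft_force: [-0.1, 0.5, 0.1]
width: 0.5
```

```bash
cat >> h.py <<'E'
def wdepth(im,u,v):
    Z=im["depth"][v,u]; d=wray(im,u,v); fwd=-im["T"][:3,2]; return im["T"][:3,3]+d*Z/(d@fwd)
E
python3 - <<'E'
from h import *
o,im=wrist("w5")
print(o["t"],o["ee_pos"],o["ft_force"],o["width"])
for v in (234,236,238,240,245): print(v,wdepth(im,305,v).round(1),wdepth(im,325,v).round(1))
E
```

```text
6.5 [601.83238498 -46.19041966  26.61297514] [-0.0795842   0.51792102  0.13083706] 0.5293430994184837
234 [607.8 -41.2  10.1] [606.1 -53.7  10. ]
236 [614.  -42.5  27.2] [612.8 -54.   27.8]
238 [614.3 -42.7  30.6] [612.6 -53.9  30.2]
240 [614.2 -42.7  33.2] [612.6 -53.8  32.9]
245 [614.2 -42.9  39.6] [612.9 -53.6  39.8]
```

View pics/w5.png

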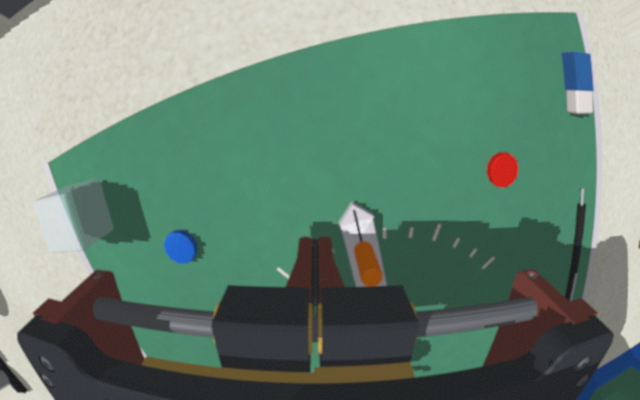

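The tip is now at about 27 mm with the post (368,265) to its right. I push again.

servo_tool(moves="0 -0.006 0 0 0 0;0 -0.011 0 0 0 0;0 -0.016 0 0 0 0;0 -0.022 0 0 0 0;0 -0.028 0 0 0 0;-0.001 -0.034 0 0 0 0;-0.002 -0.040 0 0 0 0;-0.003 -0.044 0 0 0 0")

```text
t: 7.55
ee_pos: [599.5, -90.2, 28.0]
orientation: [-0.14, -2.154, 2.154]
ft_force: [0.9, 1.9, 0.5]
width: 0.3
```

```bash
python3 - <<'E'
from h import *
o,im=wrist("w6")
print(o["t"],o["ee_pos"],o["ft_force"],o["width"])
E
```

```text
7.55 [599.53954478 -90.21624684  27.97683961] [0.88462123 1.91610498 0.48359336] 0.26871951607677036
```

View pics/w6.png

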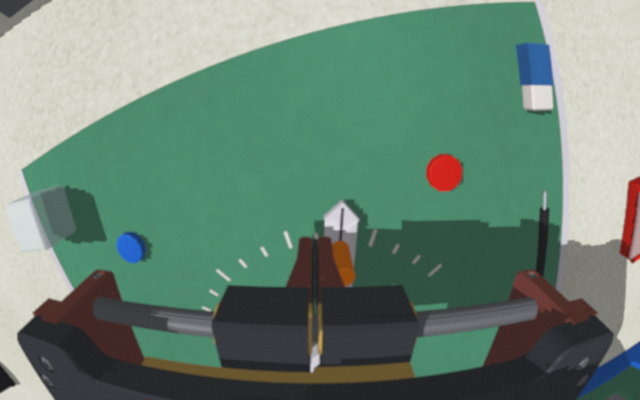

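The rule follows the finger, with about 2 N on the tool. Now the remaining angle.

```bash
cat >> h.py <<'E'
def rule(im,tip,piv=(500.5,-92)):
    p=wplane(im,*tip,20)[:2]; 
    rb=[b for b in blobs(im,(200,60,620,290),(0,150,60),(4,255,255))]; rb=max(rb,key=lambda b:b[0])
    r=wplane(im,*rb[1],16)[:2]; piv=np.array(piv)
    a=np.degrees(np.arctan2(*(p-piv)[::-1])); b=np.degrees(np.arctan2(*(r-piv)[::-1]))
    print("tip",p.round(1),np.hypot(*(p-piv)).round(1),"red",r.round(1),"rule ang",a.round(2),"red ang",b.round(2),"err mm",(np.hypot(*(r-piv))*np.sin(np.radians(b-a))).round(1))
E
python3 - <<'E'
import pickle
from h import *
for n,t in (("w1",(306,98)),("w2",(345,161)),("w6",(342,201))):
    rule(pickle.load(open(n+".pkl","rb"))[1],t)
E
```

```text
tip [626.8 -73.4] 127.6 red [ 607.3 -475.9] rule ang 8.37 red ang -74.45 err mm -395.3
tip [627.1 -74.1] 127.9 red [ 587.5 -419.4] rule ang 8.04 red ang -75.12 err mm -336.3
tip [ 627.2 -110.2] 128.0 red [ 636.  -175.6] rule ang -8.2 red ang -31.67 err mm -63.4
```

servo_tool(moves="-0.001 -0.006 0 0 0 0;-0.003 -0.012 0 0 0 0;-0.005 -0.018 0 0 0 0;-0.007 -0.024 0 0 0 0;-0.009 -0.029 0 0 0 0;-0.010 -0.032 0 0 0 0;-0.010 -0.033 0 0 0 0;-0.010 -0.033 0 0 0 0")

```text
t: 8.6
ee_pos: [589.5, -122.8, 27.9]
orientation: [-0.139, -2.154, 2.154]
ft_force: [-0.8, 0.7, 0.2]
width: 0.6
```

```bash
python3 - <<'E'
from h import *
o,im=wrist("w7")
print(o["t"],o["ee_pos"],o["ft_force"],o["width"])
E
```

```text
8.6 [ 589.46874984 -122.82697127   27.92544234] [-0.77350416  0.65852384  0.19589637] 0.5909722591418537
```

View pics/w7.png

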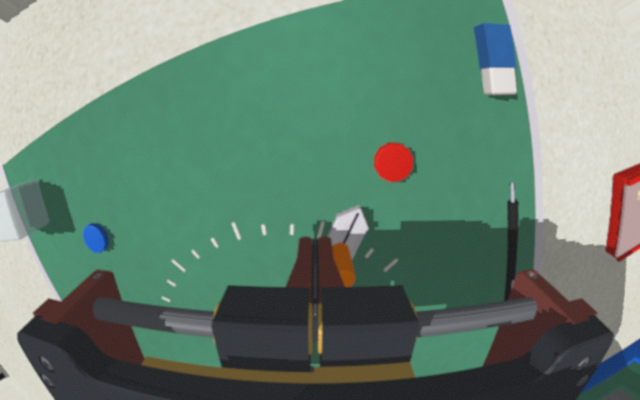

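```bash
python3 - <<'E'
import pickle
from h import *
o,im=pickle.load(open("w7.pkl","rb"))
rule(im,(365,208),(499,-91.5))
x0,y0,x1,y1=300,130,440,300-50
cv2.imwrite("pics/w7c.png",cv2.resize(im["pixels"][y0:y1,x0:x1,::-1],None,fx=5,fy=5,interpolation=cv2.INTER_CUBIC))
E
```

```text
tip [ 611. -156.] 129.3 red [ 636.  -175.9] rule ang -29.92 red ang -31.64 err mm -4.8
```

View pics/w7c.png

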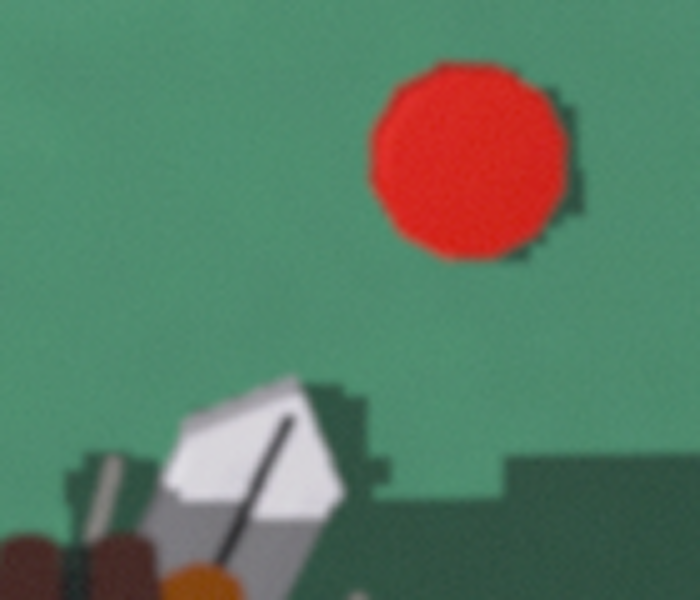

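The sharp tip is at about (359.6,207), left of my first pick. I recompute with it and with the slot line.

```bash
python3 - <<'E'
import pickle
from h import *
o,im=pickle.load(open("w7.pkl","rb"))
rule(im,(359.6,207),(499,-91.5))
s=lambda x,y:wplane(im,300+x/5,130+y/5,20)[:2]
a,b=s(290,418),s(222,562); print(a,b,np.degrees(np.arctan2(*(a-b)[::-1])))
m=(s(165,485)+s(345,490))/2; print("shoulder mid",m,np.degrees(np.arctan2(*(m-[499,-91.5])[::-1])))
d=(a-b)/np.hypot(*(a-b)); r=np.array([636,-175.9])-b; print("red left of slot line",d[0]*r[1]-d[1]*r[0])
E
```

```text
tip [ 612.1 -152.8] 128.6 red [ 636.  -175.9] rule ang -28.47 red ang -31.64 err mm -8.9
[ 608.07701709 -151.52987417] [ 590.4189131  -141.69562341] -29.11455483003912
shoulder mid [ 599.71996008 -146.66507426] -28.709849724444084
red left of slot line -7.704795583342619
```

servo_tool(moves="-0.001 -0.002 0 0 0 0;-0.002 -0.004 0 0 0 0;-0.003 -0.005 0 0 0 0;-0.003 -0.005 0 0 0 0")

```text
t: 9.15
ee_pos: [586.8, -128.0, 28.1]
orientation: [-0.14, -2.154, 2.155]
ft_force: [0.4, 0.8, -0.9]
width: 0.4
```

```bash
python3 - <<'E'
from h import *
o,im=wrist("w8")
print(o["t"],o["ee_pos"],o["ft_force"],o["width"])
x0,y0,x1,y1=300,130,440,250
cv2.imwrite("pics/w8c.png",cv2.resize(im["pixels"][y0:y1,x0:x1,::-1],None,fx=5,fy=5,interpolation=cv2.INTER_CUBIC))
E
```

```text
9.15 [ 586.821342   -127.99641109   28.10672082] [ 0.43890842  0.76397581 -0.92513025] 0.36035656192888715
```

View pics/w8c.png

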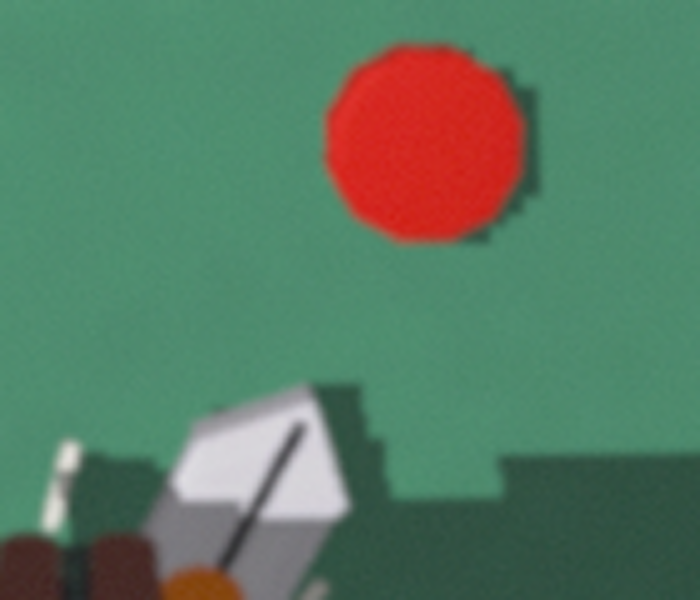

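```bash
python3 - <<'E'
import pickle
from h import *
o,im=pickle.load(open("w8.pkl","rb"))
rule(im,(300+312/5,130+390/5),(499,-91.5))
s=lambda x,y:wplane(im,300+x/5,130+y/5,20)[:2]
a,b=s(300,428),s(225,562); d=(a-b)/np.hypot(*(a-b)); r=np.array([636,-175.9])-b; print(np.degrees(np.arctan2(*d[::-1])),"red left of slot line",d[0]*r[1]-d[1]*r[0])
E
```

```text
tip [ 608.5 -159.6] 129.0 red [ 635.9 -175.9] rule ang -31.89 red ang -31.66 err mm 0.6
-32.98211603747442 red left of slot line 2.29007851087659
```

The rule is within about 2 mm of the line to the magnet. I back off, rise, and check from above.

servo_tool(moves="0.002 0.006 0 0 0 0;0.004 0.02 0.0 0 0 0;0.004 0.022 0.04 0 0 0;0.004 0.022 0.09 0 0 0;0 0.022 0.14 0 0 0;-0.03 0.022 0.19 0 0 0;-0.07 0.022 0.22 0 0 0;-0.07 0.022 0.22 0 0 0")

```text
t: 10.2
ee_pos: [516.1, -105.2, 250.6]
orientation: [-0.144, -2.156, 2.157]
ft_force: [0.6, 0.3, -0.2]
width: 0.3
```

```bash
python3 - <<'E'
from h import *
o,im=wrist("w9")
print(o["t"],o["ee_pos"],o["ft_force"],o["width"])
x0,y0,x1,y1=200,60,420,300-75
cv2.imwrite("pics/w9c.png",cv2.resize(im["pixels"][y0:y1,x0:x1,::-1],None,fx=3.6,fy=3.6,interpolation=cv2.INTER_CUBIC))
E
```

```text
10.2 [ 516.13232843 -105.15943293  250.61833702] [ 0.559511    0.3316852  -0.20454742] 0.2812688683391981
```

View pics/w9.png

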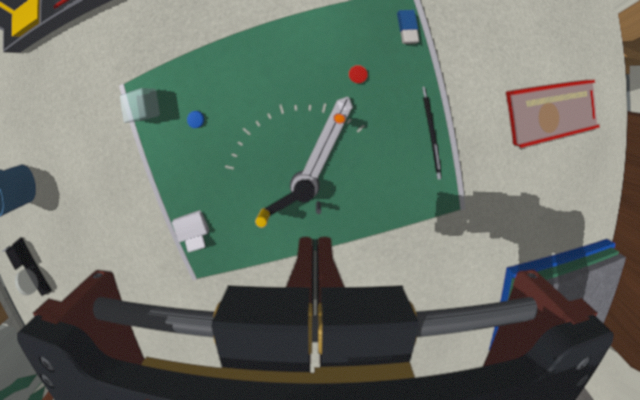

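View pics/w9c.png

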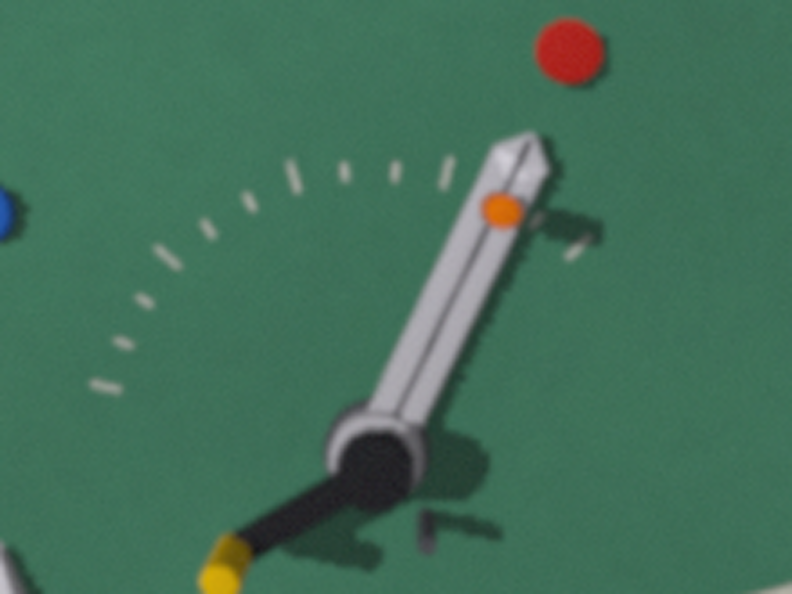

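```bash
python3 - <<'E'
import pickle
from h import *
o,im=pickle.load(open("w9.pkl","rb"))
s=lambda x,y,z:wplane(im,200+x/3.6,60+y/3.6,z)
L=np.array([s(*q,20)[:2] for q in ((402,405),(445,310),(470,262),(516,165),(537,132))])
r=s(570,50,17)[:2]
dx,dy,x0,y0=cv2.fitLine(L.astype(np.float32),cv2.DIST_L2,0,.01,.01).ravel()
if dx<0: dx,dy=-dx,-dy
print(L.round(1),"ang",np.degrees(np.arctan2(dy,dx)),"red",r,"offset",dx*(r[1]-y0)-dy*(r[0]-x0))
# base circle (rule ring) and hub top centre
for nm,q,z in (("ring",(376,447),20),("hub",(376,470),46),("knobtop",(220,579),70),("stop top",(428,515),0)): print(nm,s(*q,z).round(1))
rule(im,(200+537/3.6,60+132/3.6),(499,-91.5))
for u,v in ((318,203),(319,208),(320,211),(261,220),(305,190)): print(u,v,wdepth(im,u,v).round(1))
E
```

```text
[[ 515.5 -101.9]
 [ 547.9 -121.6]
 [ 563.9 -132.5]
 [ 596.2 -152.7]
 [ 607.1 -161.4]] ang -32.860714 red [ 635.31497172 -177.01466157] offset 1.4138976195843256
ring [501.2 -90.4  20. ]
hub [499.6 -91.   46. ]
knobtop [475.6 -35.6  70. ]
stop top [ 466.5 -105.5    0. ]
tip [ 607.1 -161.4] 128.7 red [ 594.9 -454.3] rule ang -32.9 red ang -75.2 err mm -252.6
318 203 [ 473.7 -104.9   21.8]
319 208 [ 473.3 -105.9   41.6]
320 211 [ 470.4 -106.7   45.3]
261 220 [476.7 -35.7  70.2]
305 190 [499.9 -91.7  44.7]
```

From above, the rule's centre line passes about 1.4 mm from the magnet's centre. The stop post is at about (472,-105) and the knob at (477,-36). I move to the right of the knob with the jaw axis turned to the middle of the arc.

servo_tool(moves="-0.006 0.03 0 0 0 -8;-0.012 0.06 0 0 0 -16;-0.022 0.096 0 0 0 -24;-0.022 0.096 -0.05 0 0 -24;-0.022 0.096 -0.10 0 0 -24;-0.022 0.096 -0.13 0 0 -24;-0.022 0.096 -0.15 0 0 -24;-0.022 0.096 -0.15 0 0 -24")

```text
t: 11.25
ee_pos: [493.6, -9.2, 95.5]
orientation: [-0.532, -1.909, 1.911]
ft_force: [-1.0, 0.2, -0.3]
width: 0.5
```

```bash
python3 - <<'E'
from h import *
o,im=wrist("w10")
print(o["t"],o["ee_pos"],o["ft_force"],o["qpos"].round(2));print(R.from_rotvec(o["orientation"]).as_matrix().round(3))
im=__import__("workcell").ctrl.get_image("side"); x0,y0,x1,y1=270,100,420,245
cv2.imwrite("pics/side3.png",cv2.resize(im["pixels"][y0:y1,x0:x1,::-1],None,fx=4,fy=4,interpolation=cv2.INTER_CUBIC))
E
```

```text
11.25 [493.64125667  -9.21910773  95.51756753] [-1.04693571  0.16947632 -0.30568678] [-0.04  0.43  1.99  0.    0.72  2.08]
[[-0.854 -0.005 -0.521]
 [ 0.521  0.    -0.854]
 [ 0.004 -1.     0.002]]
```

View pics/w10.png

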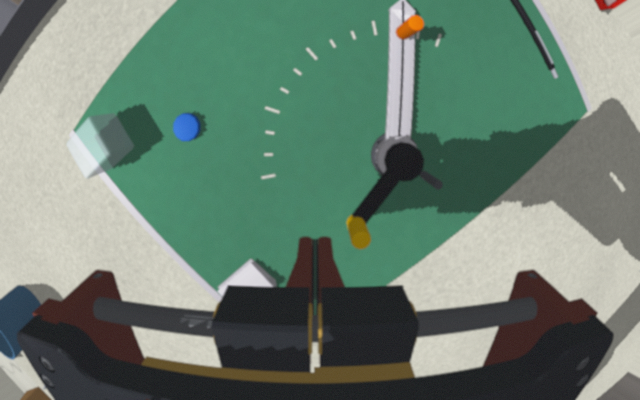

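View pics/side3.png

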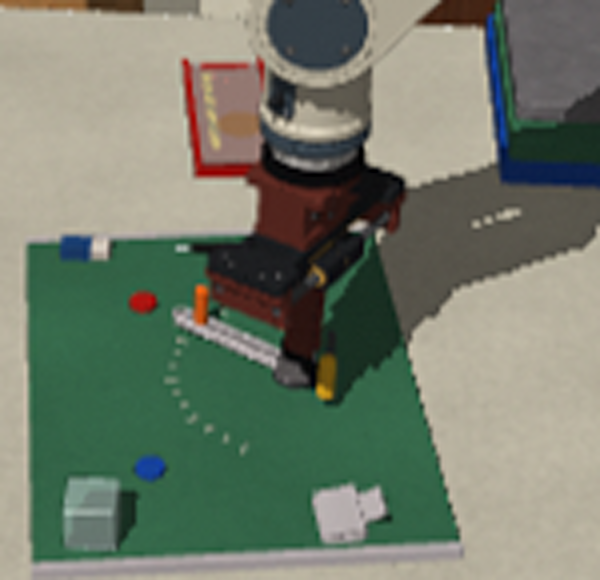

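The finger is right of the knob (360,235) and lined up with its face. I go down and start the arc.

servo_tool(moves="0 0 -0.025 0 0 0;0 0 -0.044 0 0 0;0 0 -0.048 0 0 0;-0.004 -0.006 -0.048 0 0 0;-0.007 -0.0105 -0.048 0 0 0;-0.0105 -0.0125 -0.048 0 0 0;-0.0145 -0.0145 -0.048 0 0 0;-0.0185 -0.017 -0.048 0 0 0")

```text
t: 12.35
ee_pos: [476.3, -26.6, 50.5]
orientation: [-0.539, -1.912, 1.911]
ft_force: [1.0, 4.7, 3.0]
width: 0.4
```

```bash
python3 - <<'E'
from h import *
o,im=wrist("w11")
print(o["t"],o["ee_pos"],o["ft_force"],o["qpos"].round(2))
for v in (236,238,240,245): print(v,wdepth(im,305,v).round(1),wdepth(im,325,v).round(1))
E
```

```text
12.35 [476.32692333 -26.62244408  50.46526524] [0.95814685 4.72635813 3.04716568] [-0.08  0.5   2.05  0.    0.59  2.04]
236 [489.6 -28.4  52.3] [483.2 -37.9  51.3]
238 [489.2 -28.2  54.1] [483.3 -37.9  54.1]
240 [489.2 -28.4  57.1] [483.4 -37.8  56.9]
245 [488.6 -28.1  62.2] [483.6 -37.7  63.5]
```

View pics/w11.png

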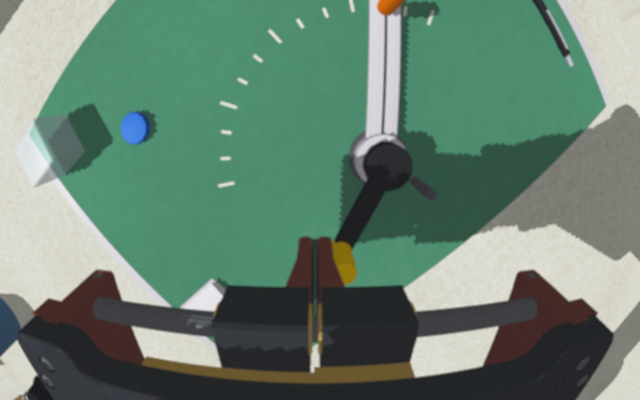

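servo_tool(moves="-0.0043 -0.003 -0.001 0 0 0;-0.009 -0.0075 -0.001 0 0 0;-0.013 -0.012 -0.001 0 0 0;-0.0165 -0.0175 -0.001 0 0 0;-0.0195 -0.023 -0.001 0 0 0;-0.022 -0.0285 -0.001 0 0 0;-0.0235 -0.0335 -0.001 0 0 0;-0.0245 -0.037 -0.001 0 0 0")

```text
t: 13.4
ee_pos: [451.8, -64.2, 49.1]
orientation: [-0.538, -1.911, 1.912]
ft_force: [-0.4, 2.9, 0.1]
width: 0.4
```

```bash
python3 - <<'E'
from h import *
o,im=wrist("w12")
print(o["t"],o["ee_pos"],o["ft_force"],o["qpos"].round(2))
E
```

```text
13.4 [451.76448472 -64.22157651  49.09788674] [-0.42185913  2.91022312  0.12172719] [-0.17  0.48  2.09 -0.    0.57  1.95]
```

View pics/w12.png

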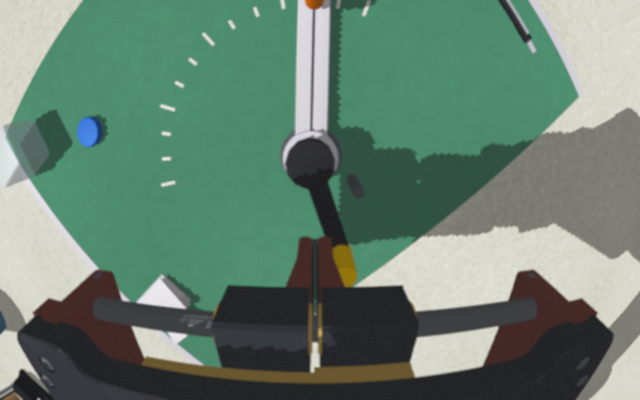

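The lever follows with about 3 N. It is at about 167° world and closed needs at least 181°. I finish slowly, short of a hard hit on the stop.

servo_tool(moves="-0.001 -0.003 0 0 0 0;-0.0018 -0.006 0 0 0 0;-0.0022 -0.009 0 0 0 0;-0.0026 -0.012 0 0 0 0;-0.003 -0.0145 0 0 0 0;-0.003 -0.0165 0 0 0 0;-0.003 -0.018 0 0 0 0;-0.003 -0.018 0 0 0 0")

```text
t: 14.45
ee_pos: [448.8, -82.0, 49.1]
orientation: [-0.538, -1.911, 1.912]
ft_force: [-0.3, 0.7, -0.5]
width: 0.1
```

```bash
python3 - <<'E'
from h import *
o,im=wrist("w13")
print(o["t"],o["ee_pos"],o["ft_force"],o["qpos"].round(2))
for nm,q,z in (("hubtop",(0,0),46),):pass
x0,y0,x1,y1=200,100,420,300
cv2.imwrite("pics/w13c.png",cv2.resize(im["pixels"][y0:y1,x0:x1,::-1],None,fx=3,fy=3,interpolation=cv2.INTER_CUBIC))
E
```

```text
14.45 [448.82854245 -81.98257487  49.0914523 ] [-0.31565346  0.69393304 -0.54354177] [-0.21  0.48  2.09 -0.    0.57  1.91]
```

View pics/w13c.png

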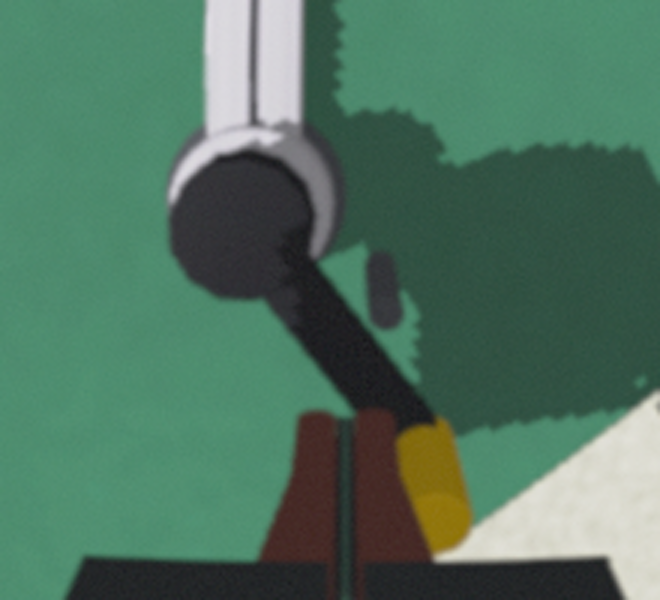

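```bash
python3 - <<'E'
import pickle
from h import *
o,im=pickle.load(open("w13.pkl","rb"))
s=lambda x,y,z:wplane(im,200+x/3,100+y/3,z)[:2]
piv=np.array([499.5,-91.5])
for nm,q,z in (("knobtop",(442,522),70),("knob side low",(425,437),42),("hub",(243,222),46),("stop top",(384,316),46)):
    p=s(*q,z); print(nm,p.round(1),np.degrees(np.arctan2(*(p-piv)[::-1]))%360,np.hypot(*(p-piv)))
a=(s(268,300,42)+s(318,262,42))/2; b=(s(355,410,42)+s(435,415,42))/2
print(np.degrees(np.arctan2(*(b-a)[::-1]))%360)
E
```

```text
knobtop [438.2 -96.1] 184.28694390817915 61.4976823818038
knob side low [441.6 -97.1] 185.51712131224795 58.1728338235292
hub [498.8 -90.9] 136.303935297696 0.9114105805591676
stop top [ 469.6 -103.7] 202.2223005050633 32.27139006803849
184.71347853779642
```

The lever is at about 184.6° world, so clamp ≈ 1.32 rad. I nudge it a little further for margin.

servo_tool(moves="0 -0.001 0 0 0 0;0 -0.002 0 0 0 0;0 -0.003 0 0 0 0;0 -0.003 0 0 0 0")

```text
t: 15.0
ee_pos: [448.9, -84.9, 49.1]
orientation: [-0.538, -1.912, 1.912]
ft_force: [0.6, 1.7, 1.0]
width: 0.7
```

servo_tool(moves="0.002 0.004 0 0 0 0;0.006 0.010 0 0 0 0;0.008 0.013 0.01 0 0 0;0.008 0.013 0.05 0 0 0;0.008 0.013 0.10 0 0 0;0.008 0.013 0.15 0 0 0;0.008 0.013 0.20 0 0 0;0.008 0.013 0.23 0 0 0")

```text
t: 16.0
ee_pos: [457.4, -71.7, 282.5]
orientation: [-0.542, -1.913, 1.913]
ft_force: [0.4, -1.0, -0.5]
width: 0.3
```

servo_tool(moves="0.0 0 0.03 0 0 8;0 0 0.06 0 0 16;0 0 0.07 0 0 24;0 0 0.07 0 0 24")

```text
t: 16.5
ee_pos: [457.0, -71.7, 350.4]
orientation: [-0.143, -2.155, 2.155]
ft_force: [0.6, -1.0, -0.1]
width: 0.2
```

```bash
python3 - <<'E'
from h import *
o,im=wrist("w14")
print(o["t"],o["ee_pos"],o["ft_force"],o["qpos"].round(2))
x0,y0,x1,y1=200,20,420,185
x0,y0,x1,y1=200,50,420,240
cv2.imwrite("pics/w14c.png",cv2.resize(im["pixels"][y0:y1,x0:x1,::-1],None,fx=3,fy=3,interpolation=cv2.INTER_CUBIC))
E
```

```text
16.5 [456.98946681 -71.68049234 350.41502612] [ 0.63861363 -0.97834429 -0.10117672] [-0.18  0.03  1.83 -0.    1.28  1.52]
```

View pics/w14.png

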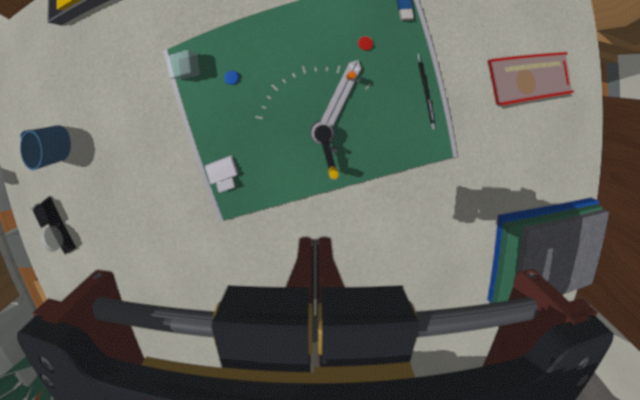

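View pics/w14c.png

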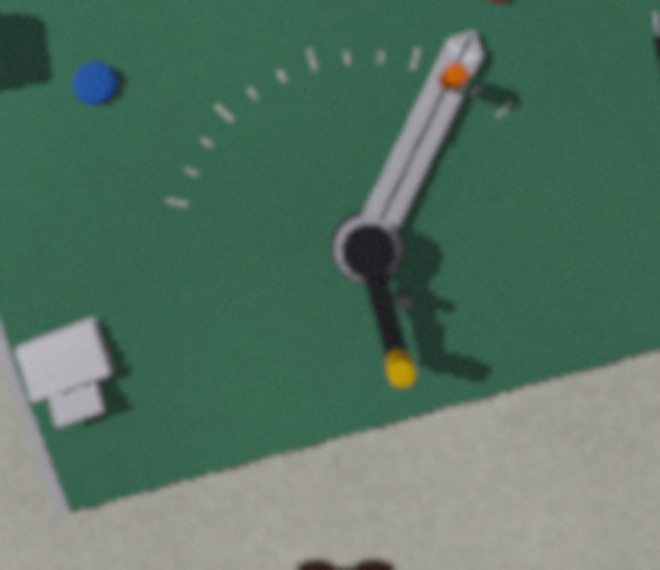

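The lever now points nearly straight at the near edge, almost touching the stop. Final numbers follow.

```bash
python3 - <<'E'
import pickle
from h import *
o,im=pickle.load(open("w14.pkl","rb"))
s=lambda x,y,z:wplane(im,200+x/3,50+y/3,z)[:2]
ang=lambda d:np.degrees(np.arctan2(d[1],d[0]))%360
e=s(655,352,10)-s(75,510,10); yaw=ang(e)+90-360; print("yaw",yaw)
hub=s(369,250,46); k=s(401,370,70); print("hub",hub,"knob",k,"clamp rad",np.radians(ang(k-hub)-yaw-100), np.radians(ang(k-[499.5,-91.5])-yaw-100))
L=np.array([s(*q,20) for q in ((385,212),(412,158),(440,100),(463,52),(472,33))])
dx,dy,x0,y0=cv2.fitLine(L.astype(np.float32),cv2.DIST_L2,0,.01,.01).ravel()
if dx<0: dx,dy=-dx,-dy
rb=max(blobs(im,(340,30,390,60),(0,150,60),(4,255,255)),key=lambda b:b[0]); r=wplane(im,*rb[1],16)[:2]
print(rb[1],"rule ang",np.degrees(np.arctan2(dy,dx)),"red",r,"offset",dx*(r[1]-y0)-dy*(r[0]-x0))
rule_tip=L[-1]; print("tip",rule_tip, "ang from hub",ang(rule_tip-hub)-360,"red ang",ang(r-hub)-360)
# objects: compare side view with start
from workcell import ctrl
a=pickle.load(open("side.pkl","rb"))["pixels"]; b=ctrl.get_image("side")["pixels"]; print(ctrl.get_obs()["t"])
cv2.imwrite("pics/sidecmp.png",np.hstack([cv2.resize(p[145:400,160:400,::-1],None,fx=1.6,fy=1.6) for p in (a,b)]))
E
```

```text
yaw 8.388461486162385
hub [498.22484828 -90.59095863] knob [440.03489533 -98.41303133] clamp rad 1.3834792203503687 1.365591197826866
[365.31292517  42.94557823] rule ang -32.44393 red [ 634.79129734 -176.89833543] offset 1.2739767368341575
tip [ 605.36161959 -159.48974259] ang from hub -32.74474042935509 red ang -32.292101319228095
16.6
```

View pics/sidecmp.png

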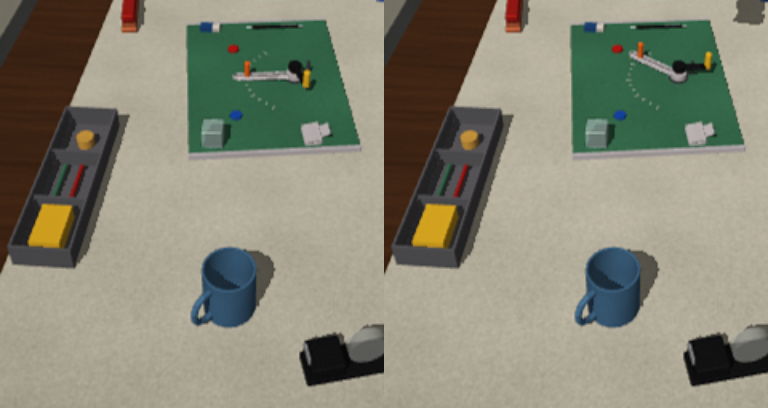

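The rule points at red with about 1.3 mm of offset, the clamp is at about 1.37 rad, nothing else has moved and the arm is clear. I hand in.

```bash
python3 -c "
from workcell import ctrl
print(ctrl.close_job())"
```

```text
the job is handed in; nothing more can be done
None
```

I pushed the rule round by its post until it pointed at the red magnet, then pushed the clamp lever round to its stop. I backed the arm well clear and handed the job in at about 16.6 s. No verdict came back.

**Last checks:**
- **Rule:** the final overhead wrist view puts its centre line about 1.3 mm from the red magnet's centre, against a limit of 8 mm. An earlier overhead check gave 1.4 mm.
- **Clamp:** the lever measured 1.37 to 1.38 rad, depending on the pivot estimate used. Closed is 1.25 or more, with the stop at 1.4.
- **Forces:** the wrist sensor showed at most about 5 N at the end of any move. I did not read it during the moves.
- **Other things:** by eye, the board and the things on the left of the desk stand in the side picture as at the start. I did not re-measure them. The geometry box was outside that comparison; it was still in its place in the last wrist view.

**What went wrong or disagreed:**
- **Finger length:** the first push passed just over the post without moving the rule. The closed fingertips ended about 22 mm higher than the stated 19 mm ahead of the TCP. I found this from the depth image, went back lower and repeated the push.
- **Positions:** the two fixed cameras disagreed by about 6 mm on the magnets' y, so I worked from the wrist camera instead.
- **Board angle:** estimates varied from about 8.4° to 9.8°. That makes the clamp reading uncertain by about 0.02 rad, which is well inside the margin.

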